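# Let a filled punnet through the swing stop onto the check scale

## Task

Let the filled berry punnet waiting in the slide through to the scale: before moving the punnet, push the swing stop arm open out of its way, then gently push the punnet along the slide until it stands wholly and squarely on the scale pan, and finally push the stop arm back until it is fully shut across the slide. Only push: do not take the arm between the fingers or lift the punnet off the slide or pan, and leave the things standing around where they are. Finish with the hand clear of everything.

Things in the scene. Friction and masses are not known exactly. Their poses are not given: they have to be found in the camera images.
- lane: Fixed stainless slide, straight. Origin on the table under its centre line; y = direction of travel (downstream), x across (away from the robot at yaw 0), z up. Deck top 60 mm above the table, y = -400 to +60 mm, 106 mm wide between 3 mm side rails (x = +-53 to +-56 mm) whose tops are 87 mm above the table. Both ends open.
- stop_arm (a joint): Swing stop, a level steel bar on a vertical pin beside the far (+x) rail. 0 rad = shut, square across the slide, pointing to lane -x (hard stop). Grows as it swings downstream; at 1.57 it points to lane +y along the outside of the far rail, clear of the punnet's path; hard stop at 1.75. Friction (0.2 N m) holds it where it is left. Starts at 0 to 0.25.
- stop_pivot (a point): On the arm's pivot axis, half-way up the bar: lane x = 70, y = -140 mm, 109 mm above the table.
- stop_grip (a point): Middle of the black sleeve at the arm's free end, 159 mm from the pivot axis; moves with the arm. Sleeve 58 mm long, 14 mm thick, 91 to 127 mm above the table; the bare bar is 6 mm thick. Shut, the sleeve juts past the near rail with free space on both sides and below. An 8 mm stop pin stands outside the near rail just upstream of the shut bar, up to 122 mm.
- punnet: Filled, lidded clear berry punnet in the slide, upstream of the stop arm: 98 mm across by 118 mm along the slide over its rim (31 to 35 mm above its foot; tub below 94 x 114 mm), 58 mm high, 0.13 to 0.27 kg. Origin at the centre of its underside, z up, y about along the slide.
- scale_pan: Flat pan of the bench scale at the slide's downstream end, fixed with it. Origin at the centre of the pan's top, axes as the lane's: lane x = 0, y = 185 mm, 58 mm above the table. 190 mm across (x) by 236 mm along (y), no rim, 2 mm lower than the deck and 7 mm beyond its end. The scale's housing and display reach to lane -x, below the pan.
- empty_punnet: Bystander: an empty punnet of the same size standing on the table on the near side of the slide. Origin at the centre of its underside.
- label_roll: Bystander: a paper roll, 90 mm across, 45 mm high, on the table on the far side of the slide. Origin at the centre of its underside.
- pail: Bystander: an open white pail, 170 mm across, 160 mm high, on the table beyond the upstream end of the slide. Origin at the centre of its underside.
Not all that is in view belongs to the job. What is shaped like the punnet but green is not meant.

How it is judged:
By the outcome, as a careful person would: the job done as asked, in the order asked, and still so for the second after the job is handed in, with the robot touching nothing.
It also fails if it takes over 69 s, if anything falls off the work surface, if the arm or the gripper's body presses on something with over 40 N, if the wrist force passes 120 N, or if a joint passes its speed limit or range.

## Robot

A 6-joint arm with a two-finger parallel gripper is mounted at the origin on the work surface. World frame = base frame: x ahead of the robot, y to its left, z up, the work surface at z = 0. Lengths are in m, angles in rad, forces in N, time in s.
With the tool pointing down it reaches from about 0.25 to 0.775 m from the base axis. Payload 4 kg.
Tool frame: the origin (TCP) lies at the very end of the fingers, on their centre line; the grasp point (between the pads) lies 19 mm behind it; y points along the fingers, z is the direction in which the jaws open and shut, and the axes are right-handed (so a half turn about y gives the same grasp; the last joint's range is limited). The gripper opens to 94 mm and grips with 3 to 60 N. Pads are 16 mm wide; open, the fingers measure 119 mm over their backs; the gripper's body (75 mm by 177 mm) begins 78 mm behind the grasp point.
Start: joints at [-1.421, 0.087, 1.371, -0, 1.684, -0.103], TCP at [0.138, -0.533, 0.173] pointing down, gripper open.
Joint ranges: [-3.1, 3.1], [-0.76, 2.03], [0.27, 2.55], [-1.08, 4.22], [0.17, 2.65], [-2.57, 2.57]. Speed limits (rad/s): [2.79, 2.79, 3.14, 3.14, 3.14, 3.14].

## Interface

Orientations are given as a unit quaternion [w, x, y, z].
In Python, from station import robot gives the robot as it stands.
- The arm moves only by the tool carry_out, never from a script. Its arguments are lists of equal length, an entry for each row: "delta_rot": the turn, a rotation vector about the tool's x, y, z in rad, a list of three; "travel": the shift along the tool's x, y, z in mm, a list of three; "hand": the opening, from -1 (shut) to 1 (fully open). A call has 1 to 12 rows; each row is the pose to reach, as a shift and turn from the pose commanded when the call began, along the tool's axes at that moment; what a row does not reach only later rows make up. A row lasts 1/12 s, in which the tool goes at most 41.7 mm and 7.16 degrees, less where a joint would pass 70% of its speed; a pose out of reach is approached as far as the arm can. A call with a gripper value outside its range is refused whole. The fingers move at their own pace and stop on an object; the grip force is fixed at half the most. Time passes only in rows, so rows that repeat a pose let the fingers close. It gives the time, the measured TCP pose, the force and the opening at its end, in the units of the state.
- robot.get_obs(): the state, without advancing time (a new reading comes with each control period).
- robot.snapshot(name): name is "scene" or "top"; returns a dict with "color" (400x640x3 uint8, blue, green, red), "camera_matrix" (3x3 intrinsics, pixels), "view" (4x4, takes a point from world to camera coordinates). Camera axes: x right, y up, looking along -z (the intrinsics and any distortion apply to the point x, -y, -z); pixel columns grow to the right and rows downward; lengths in m; the calibration is good to about 2 mm. A picture is of the moment at which its call begins. There is no depth.
- robot.hand_in(): hands the job in, once; it reports no verdict.
The state is a dict: "time_s": time; "joint_positions": joint angles; "qvel": joint speeds; "joint_torque": joint torques, N m; "ee_pos": TCP position; "orientation": TCP orientation; "ft_force": force on the tool from outside, world axes, zero at the start; "wrist_torque": the same for the moment, N m; "opening": opening from 0.0 (shut) to 1.0 (fully open).
Only numpy, scipy, OpenCV 4.12 (cv2) and the standard library are available. Lean on these libraries where they do the work, as an engineer would, in place of code of your own. Each camera call takes 0.05 s, during which the arm holds its last target. There are 200 camera calls.

## Working session

There is one attempt and no reset: what is moved stays moved. The work goes in short steps, Python scripts to look and compute and a tool call to move; the robot and the scene stay as the last step left them, time stands still between calls to the robot, and variables do not carry over. Pictures are saved under pics/ and viewed, about 8 in all and at most 12, crops included, and the job is handed in when it is done.

Besides the shell and the picture viewer there is one more tool, called after "Call:" as name(argument=value, ...), one argument or row to a line, values as JSON. carry_out: Moves the arm, as the interface text tells. Its arguments: {"type":"object","properties":{"delta_rot":{"type":"array"},"travel":{"type":"array"},"hand":{"type":"array"}},"required":["delta_rot","travel","hand"]}

```bash
mkdir -p pics; python3 - <<'E'
from station import robot
import cv2,numpy as np,pickle
np.set_printoptions(precision=4,suppress=True)
o=robot.get_obs(); print({k:o[k] for k in('time_s','ee_pos','orientation','ft_force','opening')})
d={}
for n in('scene','top'):
    s=robot.snapshot(n);d[n]=s;cv2.imwrite(f'pics/{n}0.png',s['color']);print(n,s.keys(),s['camera_matrix'],s['view'])
pickle.dump(d,open('s0.pkl','wb'))
E
```

```text
{'time_s': 0.0, 'ee_pos': array([ 0.1375, -0.5319,  0.1717]), 'orientation': array([ 0.0891, -0.0892,  0.7023, -0.7007]), 'ft_force': array([ 0.5552, -0.7095, -0.1801]), 'opening': 0.997545582535871}
scene dict_keys(['color', 'camera_matrix', 'view']) [[389.0456   0.     324.1827]
 [  0.     389.0456 200.171 ]
 [  0.       0.       1.    ]] [[-0.6305  0.776   0.0179  0.329 ]
 [-0.5216 -0.4407  0.7305  0.1626]
 [ 0.5748  0.4512  0.6827 -1.3291]
 [ 0.      0.      0.      1.    ]]
top dict_keys(['color', 'camera_matrix', 'view']) [[389.0086   0.     314.7454]
 [  0.     389.0086 200.3148]
 [  0.       0.       1.    ]] [[-0.0048 -0.9996  0.0269 -0.0564]
 [ 0.9957 -0.0023  0.0923 -0.4932]
 [-0.0922  0.0272  0.9954 -1.1423]
 [ 0.      0.      0.      1.    ]]
```

View pics/scene0.png

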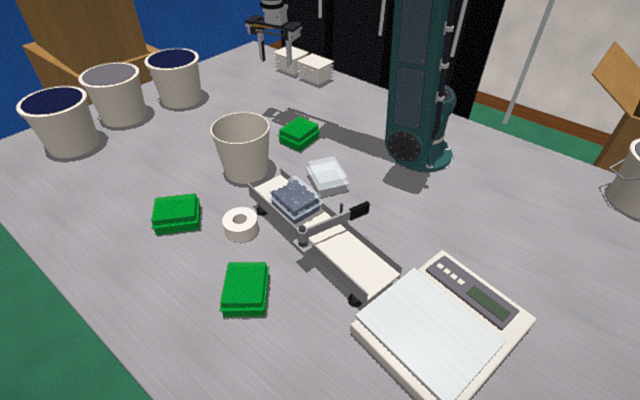

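View pics/top0.png

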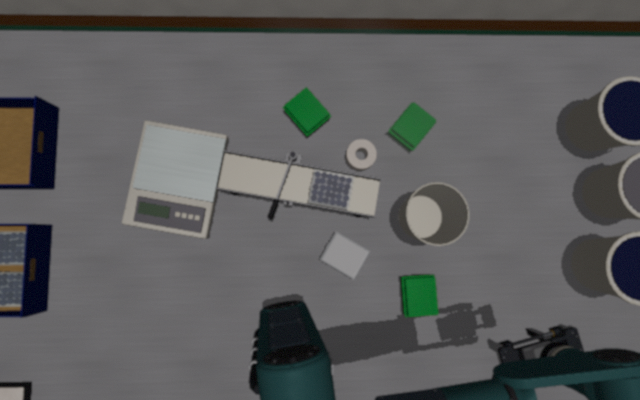

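Candidates for the punnet: the filled clear one in the slide, top (331,188); the empty clear one (345,255); green ones at (306,112), (412,127) and (419,296). By the description I choose (331,188). A close crop will check it and give me lane points.

```bash
python3 - <<'E'
import cv2,pickle
d=pickle.load(open('s0.pkl','rb'))
c=d['top']['color'][135:230,205:395]
cv2.imwrite('pics/c1.png',cv2.convertScaleAbs(cv2.resize(c,None,fx=4.2,fy=4.2,interpolation=cv2.INTER_CUBIC),alpha=1.3))
E
```

```text
(no output)
```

View pics/c1.png

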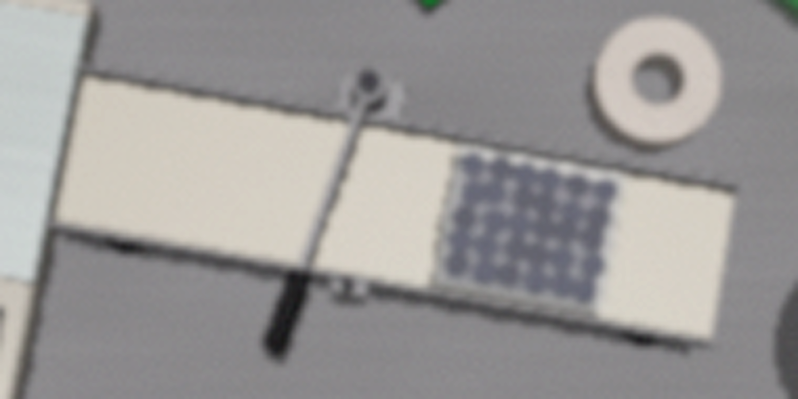

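```bash
cat > h.py <<'E'
import numpy as np,pickle,cv2
from scipy.optimize import least_squares
from station import robot
np.set_printoptions(precision=4,suppress=True)
def proj(s,P):
    c=np.atleast_2d(P)@s['view'][:3,:3].T+s['view'][:3,3]; c=c*[1,-1,-1]
    u=c@s['camera_matrix'].T; return u[:,:2]/u[:,2:]
def lane(p,L):
    x,y,a=p; L=np.atleast_2d(L)/1000.; c,s=np.cos(a),np.sin(a)
    return np.c_[x+c*L[:,0]-s*L[:,1],y+s*L[:,0]+c*L[:,1],L[:,2]]
def back(s,uv,z):
    K=s['camera_matrix'];R=s['view'][:3,:3];C=-R.T@s['view'][:3,3]
    d=R.T@np.array([(uv[0]-K[0,2])/K[0,0],-(uv[1]-K[1,2])/K[1,1],-1]);return C+d*(z-C[2])/d[2]
def tolane(p,P): 
    c,s=np.cos(p[2]),np.sin(p[2]);dx,dy=P[0]-p[0],P[1]-p[1];return np.array([c*dx+s*dy,-s*dx+c*dy])*1000
E
python3 - <<'E'
from h import *
d=pickle.load(open('s0.pkl','rb'));t=d['top'];sc=d['scene']
f=lambda a:np.array(a)/4.2+[205,135]
uv=np.array([f(q) for q in [(88,72),(55,230),(735,188),(713,341),(369,88)]])
L=np.array([(54.5,60,87),(-54.5,60,87),(54.5,-400,87),(-54.5,-400,87),(70,-140,127)])
# scene: scale pan & lane corners
us=np.array([(400,272),(250,181),]);Ls=np.array([(-54.5,60,87),(54.5,-400,87)])
r=least_squares(lambda p:(proj(t,lane(p,L))-uv).ravel(),[.6,0,-.1]);p=r.x
print(p,r.fun.reshape(-1,2)); print('scene',proj(sc,lane(p,Ls)),us)
np.save('lane.npy',p)
# stop arm
for q in[(275,350),(296,282)]: 
    a=tolane(p,back(t,f(q),.127));print('sleeve',a,np.hypot(*(a-[70,-140])),np.arctan2(a[1]+140,70-a[0]))
for q in[(458,155),(440,280),(618,182),(597,312)]: print('punnet',tolane(p,back(t,f(q),.118)),tolane(p,back(t,f(q),.093)))
P=lane(p,[(0,185,58),(0,-270,60),(-89,-140,109),(70,-140,109)]);print(P,np.hypot(P[:,0],P[:,1]))
print('empty',back(t,(345,255),.05),'roll',back(t,(361,154),.045),'pail',back(t,(437,214),.16))
E
```

```text
[ 0.5621  0.1532 -0.1745] [[-2.4521 -0.2468]
 [-1.9827 -0.4231]
 [ 2.3383 -0.2191]
 [ 1.7222  0.8877]
 [ 0.4304 -0.1659]]
scene [[402.5097 263.7038]
 [248.4145 181.4762]] [[400 272]
 [250 181]]
sleeve [-110.1937 -109.1153] 182.82130917030767 0.16974806484993815
sleeve [ -64.5389 -114.5922] 136.9170310528366 0.18665269759751027
punnet [  37.179  -203.9048] [  41.3986 -203.8179]
punnet [ -46.468  -206.2832] [ -44.21   -206.2521]
punnet [  37.7254 -311.0959] [  41.9578 -313.5228]
punnet [ -49.5985 -311.2705] [ -47.414  -313.7016]
[[ 0.5943  0.3354  0.058 ]
 [ 0.5153 -0.1127  0.06  ]
 [ 0.4502  0.0308  0.109 ]
 [ 0.6068  0.0032  0.109 ]] [0.6824 0.5274 0.4512 0.6068]
empty [ 0.3313 -0.1444  0.05  ] roll [ 0.6295 -0.1963  0.045 ] pail [ 0.4431 -0.3794  0.16  ]
```

```bash
python3 - <<'E'
from h import *
d=pickle.load(open('s0.pkl','rb'));t=d['top'];sc=d['scene']
f=lambda a:np.array(a)/4.2+[205,135]
uv=np.array([f(q) for q in [(88,72),(55,230),(735,188),(713,341),(369,88)]])
for z in(60,73):
    L=np.array([(54.5,60,z),(-54.5,60,z),(54.5,-400,z),(-54.5,-400,z),(70,-140,127)])
    r=least_squares(lambda p:(proj(t,lane(p,L))-uv).ravel(),[.6,0,-.1]);p=r.x
    print(p,r.fun.reshape(-1,2))
    if z==60: np.save('lane.npy',p)
p=np.load('lane.npy')
def draw(s,box,k,name):
    x0,y0,x1,y1=box;im=cv2.resize(s['color'][y0:y1,x0:x1],None,fx=k,fy=k,interpolation=cv2.INTER_CUBIC)
    def pl(L,c,cl=True):
        q=(proj(s,lane(p,L))-[x0,y0]+.5)*k;cv2.polylines(im,[np.int32(np.round(q))],cl,c,1,cv2.LINE_AA)
    pl([(-53,-400,60),(53,-400,60),(53,60,60),(-53,60,60)],(0,0,255))
    for sg in(-1,1):pl([(sg*56,-400,87),(sg*56,60,87)],(0,255,255),False)
    pl([(-95,67,58),(95,67,58),(95,303,58),(-95,303,58)],(255,0,255))
    a=.17;pl([(70,-140,127),(70-188*np.cos(a),-140+188*np.sin(a),127)],(255,255,0),False)
    cv2.imwrite(name,im)
draw(sc,(230,150,540,400),2.4,'pics/ov.png')
E
```

```text
[ 0.5648  0.1535 -0.1743] [[-0.6331  0.8443]
 [ 0.0385 -0.2234]
 [ 0.376   0.1802]
 [-0.1105  0.3906]
 [ 0.318  -1.1435]]
[ 0.5635  0.1534 -0.1744] [[-1.4983  0.3234]
 [-0.9227 -0.3206]
 [ 1.3086 -0.0118]
 [ 0.7604  0.6247]
 [ 0.3717 -0.6752]]
```

View pics/ov.png

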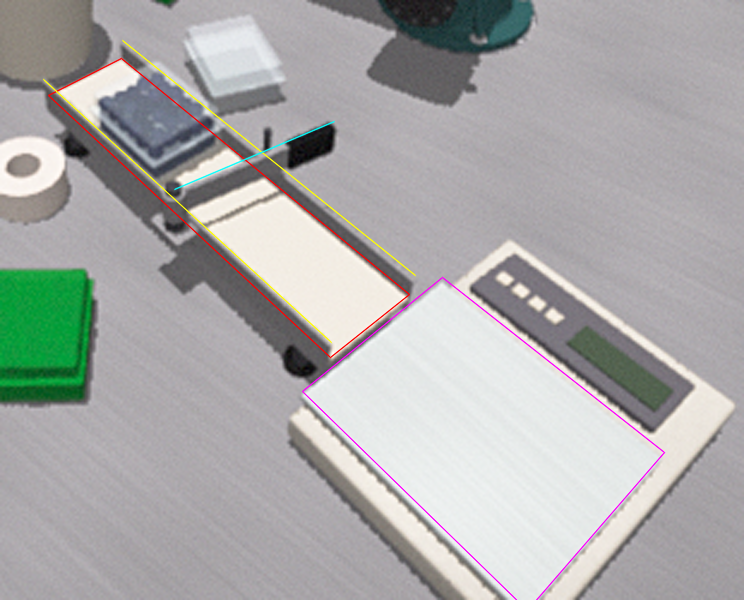

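```bash
cat >> h.py <<'E'
from scipy.spatial.transform import Rotation as Rn
p=np.load('lane.npy')
def tool():
    o=robot.get_obs();q=o['orientation'];R=Rn.from_quat([q[1],q[2],q[3],q[0]]).as_matrix();return o,R
def Rgoal(sg=1):
    xl=np.array([np.cos(p[2]),np.sin(p[2]),0])*sg;y=np.array([0,0,-1.]);return np.c_[np.cross(y,xl),y,xl]
def st():
    o,R=tool();print('t',o['time_s'],'lane',tolane(p,o['ee_pos']),'z',o['ee_pos'][2]*1000,'F',o['ft_force'],'q',o['joint_positions'],'op',o['opening'])
E
python3 - <<'E'
from h import *
o,R=tool();print(R);st()
for sg in(1,-1):print(sg,Rn.from_matrix(R.T@Rgoal(sg)).as_rotvec())
R0=R
for t in[(-97,-155,250),(-97,-155,100)]:
    w=lane(p,[t])[0];print(w,(R0.T@(w-o['ee_pos']))*1000)
a=np.array([.17,.4,.6,.8,1,1.2,1.4,1.62])
c=np.c_[70-162*np.cos(a)-np.sin(a)*(7+12.5*np.sin(a)+8*np.cos(a)),-140+162*np.sin(a)-np.cos(a)*(7+12.5*np.sin(a)+8*np.cos(a))]
print(c)
E
```

```text
[[-0.9682 -0.0003  0.2501]
 [-0.2501  0.0019 -0.9682]
 [-0.0002 -1.     -0.0019]]
t 0.1 lane [-302.0496 -749.2232] z 171.84153045318033 F [ 0.3166 -0.0719  0.242 ] q [-1.4211  0.0879  1.3721 -0.      1.6836 -0.1031] op 0.998568835181379
1 [ 0.0016 -1.1438 -0.0013]
-1 [0.0014 1.9978 0.0018]
[0.4424 0.0177 0.25  ] [-432.7656  -77.1987 -456.0807]
[0.4424 0.0177 0.1   ] [-432.7401   72.8011 -455.7892]
[[ -92.5407 -129.3469]
 [ -86.7028  -94.632 ]
 [ -75.3703  -65.5799]
 [ -58.3188  -38.7958]
 [ -35.9074  -15.4823]
 [  -8.7868    3.1818]
 [  22.0883   16.1283]
 [  58.8995   22.7429]]
```

Call:
carry_out(
  delta_rot=[
    [0, 0, 0],
    [0, 0, 0],
    [0, -0.12, 0],
    [0, -0.24, 0],
    [0, -0.36, 0],
    [0, -0.48, 0],
    [0, -0.6, 0],
    [0, -0.72, 0],
    [0, -0.84, 0],
    [0, -0.96, 0],
    [0, -1.08, 0],
    [0, -1.144, 0],
  ],
  travel=[
    [0, -40, 0],
    [0, -78, 0],
    [-25, -78, -27],
    [-50, -78, -54],
    [-76, -78, -80],
    [-102, -78, -107],
    [-128, -78, -134],
    [-154, -78, -162],
    [-180, -78, -189],
    [-206, -78, -216],
    [-230, -78, -242],
    [-230, -78, -242],
  ],
  hand=[-1, -1, -1, -1, -1, -1, -1, -1, -1, -1, -1, -1],
)

```text
time_s: 1.1
ee_pos: [0.3019, -0.2358, 0.2512]
orientation: [-0.459, 0.457, -0.539, 0.539]
ft_force: [0.3, -0.8, -0.0]
opening: 0.186
```

```bash
python3 -c "
from h import *
o,R=tool();print(R.T@Rgoal());st()"
```

```text
[[ 0.9999  0.0021  0.0135]
 [-0.0021  1.      0.0018]
 [-0.0135 -0.0018  0.9999]]
t 1.1 lane [-191.5051 -428.9923] z 251.1662768898879 F [ 0.3308 -0.7789 -0.0086] q [-0.8142 -0.2906  1.5611  0.0029  1.8708 -0.6525] op 0.1857908345816313
```

Call:
carry_out(
  delta_rot=[
    [0, 0, 0],
    [0, 0, 0],
    [0, 0, 0],
    [0, 0, 0],
    [0, 0, 0],
    [0, 0, 0],
    [0, 0, 0],
    [0, 0, 0],
    [0, 0, 0],
    [0, 0, 0],
    [0, 0, 0],
    [0, 0, 0],
  ],
  travel=[
    [-30, 0, 10],
    [-60, 0, 21],
    [-90, 0, 31],
    [-120, 0, 42],
    [-150, 0, 52],
    [-180, 0, 63],
    [-210, 0, 73],
    [-240, 0, 84],
    [-265, 0, 92],
    [-274, 0, 95],
    [-274, 0, 95],
    [-274, 0, 95],
  ],
  hand=[-1, -1, -1, -1, -1, -1, -1, -1, -1, -1, -1, -1],
)

```text
time_s: 2.1
ee_pos: [0.4403, 0.0124, 0.2504]
orientation: [0.454, -0.455, 0.542, -0.541]
ft_force: [-0.7, -0.3, 0.2]
opening: -0.002
```

```bash
python3 -c "
from h import *
o,R=tool();print(Rn.from_matrix(R.T@Rgoal()).as_rotvec());st()"
```

```text
[0.0013 0.0009 0.0011]
t 2.1 lane [ -98.171  -160.5914] z 250.41132737396964 F [-0.7215 -0.2842  0.16  ] q [-0.0999 -0.1589  1.4569 -0.001   1.845   0.0732] op -0.0024028682097724115
```

Call:
carry_out(
  delta_rot=[
    [0, 0, 0],
    [0, 0, 0],
    [0, 0, 0],
    [0, 0, 0],
    [0, 0, 0],
    [0, 0, 0],
    [0, 0, 0],
    [0, 0, 0],
  ],
  travel=[
    [0, 25, 0],
    [0, 50, 0],
    [0, 75, 0],
    [0, 100, 0],
    [0, 125, 0],
    [0, 142, 0],
    [0, 150, 0],
    [0, 150, 0],
  ],
  hand=[-1, -1, -1, -1, -1, -1, -1, -1],
)

```text
time_s: 2.77
ee_pos: [0.4388, 0.0115, 0.0989]
orientation: [0.453, -0.455, 0.543, -0.541]
ft_force: [-0.6, -0.3, -0.4]
opening: 0.005
```

```bash
python3 -c "
from h import *
st()
s=robot.snapshot('scene');cv2.imwrite('pics/d1.png',cv2.resize(s['color'][140:300,230:450],None,fx=3.4,fy=3.4,interpolation=cv2.INTER_CUBIC))"
```

```text
t 2.7667 lane [ -99.5241 -161.6948] z 98.87927417765988 F [-0.6177 -0.2577 -0.3982] q [-0.1025 -0.1333  1.7338 -0.0006  1.5453  0.0737] op 0.005459619464334724
```

View pics/d1.png

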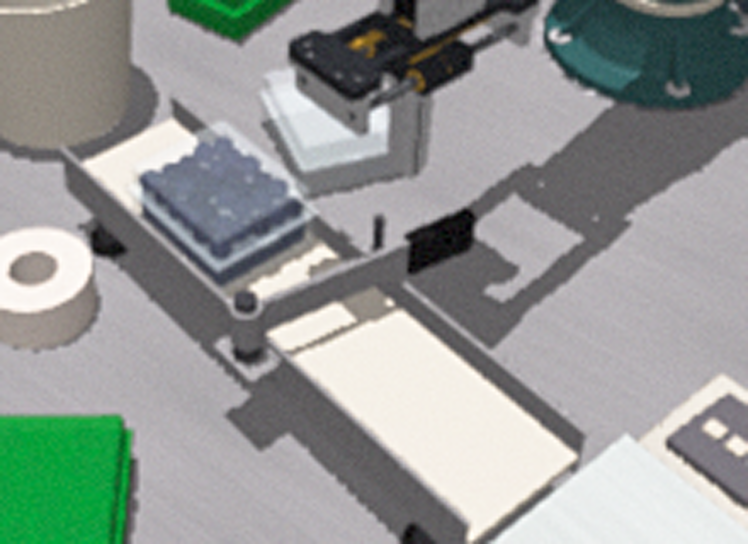

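```bash
python3 -c "
from h import *
o,R=tool();ims=[]
for n in('scene','top'):
    s=robot.snapshot(n);u=proj(s,o['ee_pos'])[0];print(n,u)
    x,y=int(u[0])-40,int(u[1])-40
    c=cv2.resize(s['color'][y:y+70,x:x+80],None,fx=5,fy=5,interpolation=cv2.INTER_CUBIC);c=cv2.convertScaleAbs(c,alpha=1.3)
    for P in[o['ee_pos'],o['ee_pos']+[0,0,.1],lane(p,[-86.7,-113,109])[0]]:
        v=((proj(s,P)[0]-[x,y]+.5)*5).astype(int);cv2.drawMarker(c,tuple(int(i) for i in v),(0,0,255),0,8)
    ims.append(c)
cv2.imwrite('pics/e1.png',np.hstack(ims))"
```

```text
scene [348.3783 199.6369]
top [290.4938 216.7667]
```

View pics/e1.png

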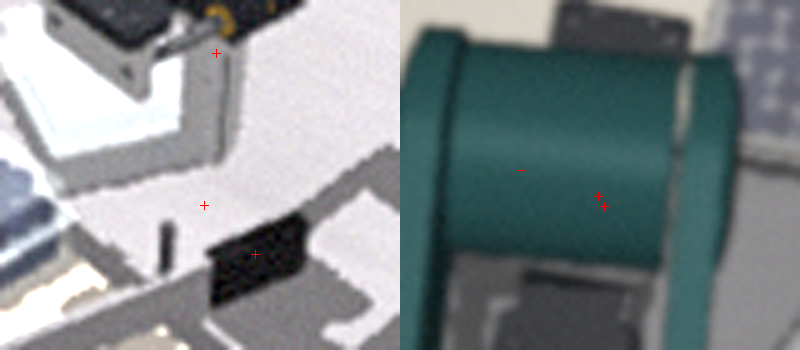

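```bash
python3 -c "
from h import *
a=pickle.load(open('s0.pkl','rb'))['scene']['color'].astype(int);b=robot.snapshot('scene')['color'].astype(int)
D=abs(a-b).sum(2)
print(np.array(range(338,362)))
for r in range(182,206):print(r,D[r,338:362])
print(b[184:204:2,350])"
```

```text
[338 339 340 341 342 343 344 345 346 347 348 349 350 351 352 353 354 355
 356 357 358 359 360 361]
182 [ 15   5   8  17  11 110 310 317 314 306 242 175 163 197 248 179 156 129
  32  20  27  28  11  31]
183 [ 13   8  30  22  18 123 289 333 305 285 230 165 157 201 263 161 159  78
   6  10   6  21   6  11]
184 [ 22  10  16  18   6  71 208 190 213 174 136 125 152 188 258 163 143  76
  19   7  14   8   7   7]
185 [ 19  16  19  18   4  28  50  34 105 127 144 165 154 206 258 140 146  63
  19  11  23   6  17  18]
186 [ 20  24   3   4  11   7  13  36  53 138 170 151 148 207 253 147 163  44
  14  16  13  21  13  12]
187 [ 10  11   6  18  13   5  29  25  52 157 160 151 156 196 230 158 112  29
  14  22   6   4  16   5]
188 [  7   6   4   4   6   9  12  24  26 104 134 146 185 209 206 125  70  16
  26  18  13   5  27   3]
189 [  8  12   5  17  25   6  14  28  15  17  92 143 166 233 199  94   4   6
  22  13  17  23  18  14]
190 [  9   6  12   5   4  15   5  20  28  31  26 104 181 236 154  31  29  17
  11  10  15   5  31  10]
191 [ 11  19  10  19  12  19  13  32   4  18  31  24 158 138  65  15  19  
[... 571 characters left out ...]
20]
199 [25 16 20  7 24 17 12 25  6 23  6 13  6 16  4 14 20 12 10  9  8 16 21  7]
200 [12 11 10  4 42  9 12  8 21 14  4 24 12 32 15 22 20 10 19 24  5 11 12  5]
201 [ 6 19 12 25  7 17 19 12 17 21 17  9  5 18 23 21 14 15 24  7 32  4  8 18]
202 [13 19  6  8 11 23  5 29 17  9 19 14 18 20 12  8  5 10 20 14 20 18 21 13]
203 [ 7 21 15  4 25 18 24 19 16 21  8  3 32 11  6 20  3 12 26 19 22 10  7  7]
204 [20 18  6  2  4 15 22  4 30 19 11 14 26 23 11  6 10 10 11  5  6 19 10 30]
205 [23 31 22 21  7  4 21 18 13 13  9 15 13 22 20  9  9  3  7  9  8 32 57 47]
[[121 120 124]
 [120 120 122]
 [110 111 111]
 [109 110 110]
 [161 158 159]
 [178 174 177]
 [180 174 179]
 [178 173 178]
 [180 174 179]
 [179 177 180]]
```

```bash
python3 -c "
from h import *
d=pickle.load(open('s0.pkl','rb'));ims=[]
P0=np.array([.138,-.533,.173]);zt=np.array([.25,-.968,0])
for n in('scene','top'):
    s=d[n];u=proj(s,P0)[0];x,y=max(0,min(560,int(u[0])-40)),max(0,min(320,int(u[1])-45))
    c=cv2.resize(s['color'][y:y+80,x:x+80],None,fx=5,fy=5,interpolation=cv2.INTER_CUBIC);c=cv2.convertScaleAbs(c,alpha=1.3)
    for k in(-.0535,0,.0535):
      for dz in(0,.1):
        v=((proj(s,P0+k*zt+[0,0,dz])[0]-[x,y]+.5)*5).astype(int);cv2.drawMarker(c,tuple(int(i) for i in v),(0,0,255) if dz==0 else (0,255,0),0,10)
    ims.append(c);print(n,u,x,y)
cv2.imwrite('pics/f1.png',np.hstack(ims))"
```

```text
scene [276.3955  72.0618] 236 27
top [502.1185 332.4038] 462 287
```

View pics/f1.png

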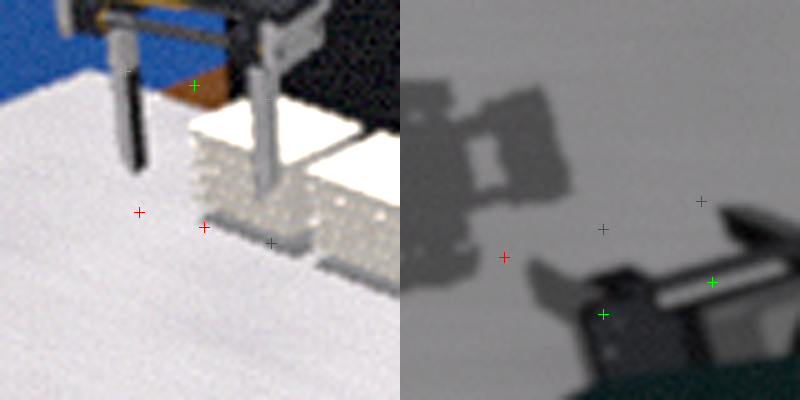

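```bash
python3 -c "
from h import *
d=pickle.load(open('s0.pkl','rb'));P0=np.array([.138,-.533,.173]);zt=np.array([.25,-.968,0])
for k,a,b in((.0535,(263,61),(488,340)),(-.0535,(289,66),(526,329))):
  for kk in(k,-k):
    r=least_squares(lambda P:np.r_[proj(d['scene'],P)[0]-a,proj(d['top'],P)[0]-b],P0)
    print(k,r.x,'minus TCP-finger',r.x-P0-kk*zt,r.fun)
"
```

```text
0.0535 [ 0.1501 -0.4999  0.2165] minus TCP-finger [-0.0013  0.0849  0.0435] [17.067   2.8529  9.5536 -8.1597]
0.0535 [ 0.1501 -0.4999  0.2165] minus TCP-finger [ 0.0255 -0.0187  0.0435] [17.067   2.8529  9.5536 -8.1597]
-0.0535 [ 0.132  -0.5577  0.1967] minus TCP-finger [ 0.0074 -0.0765  0.0237] [-16.9069  -2.9768  -9.2301   8.0829]
-0.0535 [ 0.132  -0.5577  0.1967] minus TCP-finger [-0.0194  0.0271  0.0237] [-16.9069  -2.9768  -9.2301   8.0829]
```

```bash
python3 -c "
from h import *
d=pickle.load(open('s0.pkl','rb'));P0=np.array([.138,-.533,.173]);zt=np.array([.25,-.968,0])
for k,a,b in((.0535,(263,61),(526,329)),(-.0535,(289,66),(488,340))):
    r=least_squares(lambda P:np.r_[proj(d['scene'],P)[0]-a,proj(d['top'],P)[0]-b],P0)
    print(k,r.x,'minus TCP-finger',r.x-P0-k*zt,r.fun)
"
```

```text
0.0535 [ 0.1538 -0.5781  0.205 ] minus TCP-finger [0.0024 0.0067 0.032 ] [ 0.3455  0.0643  0.187  -0.1684]
-0.0535 [ 0.1287 -0.4793  0.2079] minus TCP-finger [0.004  0.002  0.0349] [-0.0298 -0.0047 -0.0168  0.014 ]
```

The visible fingertips end about 33 mm above the reported TCP in both views. I'll test that with a harmless push at the present height: the tip should miss the sleeve if the offset is real.

Call:
carry_out(
  delta_rot=[
    [0, 0, 0],
    [0, 0, 0],
    [0, 0, 0],
    [0, 0, 0],
    [0, 0, 0],
    [0, 0, 0],
  ],
  travel=[
    [-10, 0, 2],
    [-20, 0, 4],
    [-30, 0, 6],
    [-38, 0, 6],
    [-46, 0, 6],
    [-46, 0, 6],
  ],
  hand=[-1, -1, -1, -1, -1, -1],
)

```text
time_s: 3.47
ee_pos: [0.4548, 0.0588, 0.1008]
orientation: [0.455, -0.455, 0.541, -0.541]
ft_force: [0.0, 0.3, 0.2]
opening: 0.004
```

```bash
python3 -c "
from h import *
st()
o,R=tool();s=robot.snapshot('scene')
x,y=310,150;c=cv2.resize(s['color'][y:y+80,x:x+100],None,fx=6,fy=6,interpolation=cv2.INTER_CUBIC)
v=((proj(s,o['ee_pos'])[0]-[x,y]+.5)*6).astype(int);cv2.drawMarker(c,tuple(int(i) for i in v),(0,0,255),0,8)
cv2.imwrite('pics/g1.png',c)"
```

```text
t 3.4667 lane [ -91.9881 -112.38  ] z 100.78166119525156 F [0.005  0.281  0.2487] q [ 0.0044 -0.0924  1.6933  0.0005  1.541   0.1759] op 0.004171425371444612
```

View pics/g1.png

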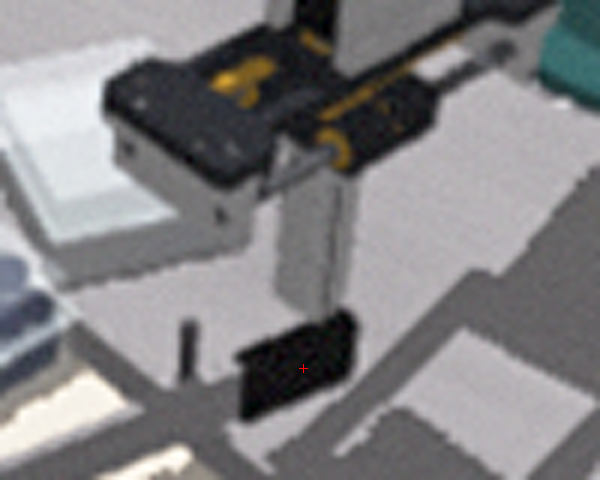

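No force and the sleeve did not move (its corners are still at about (350,209) and (369,202)), so the real tip is about 33 mm higher than reported. I'll allow for this in every z: back off, go down 30 mm, then push.

Call:
carry_out(
  delta_rot=[
    [0, 0, 0],
    [0, 0, 0],
    [0, 0, 0],
    [0, 0, 0],
    [0, 0, 0],
    [0, 0, 0],
    [0, 0, 0],
  ],
  travel=[
    [20, 0, -2],
    [40, 0, -4],
    [46, 0, -4],
    [46, 0, -4],
    [46, 15, -4],
    [46, 30, -4],
    [46, 30, -4],
  ],
  hand=[-1, -1, -1, -1, -1, -1, -1],
)

```text
time_s: 4.1
ee_pos: [0.4406, 0.0131, 0.068]
orientation: [0.453, -0.456, 0.543, -0.54]
ft_force: [-0.4, 0.2, 0.1]
opening: 0.008
```

```bash
python3 -c "
from h import *
st()"
```

```text
t 4.1 lane [ -97.9761 -159.833 ] z 68.01498657637403 F [-0.4375  0.2437  0.1031] q [-0.0994 -0.1087  1.7746  0.0005  1.4812  0.0746] op 0.008044588091191414
```

Call:
carry_out(
  delta_rot=[
    [0, 0, 0],
    [0, 0, 0],
    [0, 0, 0],
    [0, 0, 0],
    [0, 0, 0],
    [0, 0, 0],
    [0, 0, 0],
    [0, 0, 0],
    [0, 0, 0],
    [0, 0, 0],
    [0, 0, 0],
    [0, 0, 0],
  ],
  travel=[
    [-15, 0, 3],
    [-30, 0, 5],
    [-48, 0, 8],
    [-65, 0, 11],
    [-80, 0, 17],
    [-94, 0, 23],
    [-108, 0, 31],
    [-121, 0, 40],
    [-133, 0, 50],
    [-144, 0, 62],
    [-144, 0, 62],
    [-144, 0, 62],
  ],
  hand=[-1, -1, -1, -1, -1, -1, -1, -1, -1, -1, -1, -1],
)

```text
time_s: 5.1
ee_pos: [0.5289, 0.1443, 0.0708]
orientation: [0.455, -0.455, 0.542, -0.541]
ft_force: [-0.6, -0.4, -1.2]
opening: 0.004
```

```bash
python3 -c "
from h import *
st()
s=robot.snapshot('scene');cv2.imwrite('pics/h1.png',cv2.resize(s['color'][140:300,230:450],None,fx=3.4,fy=3.4,interpolation=cv2.INTER_CUBIC))"
```

```text
t 5.1 lane [-33.7729 -15.3643] z 70.83329842190155 F [-0.6296 -0.4156 -1.159 ] q [0.1625 0.1259 1.5324 0.0004 1.4838 0.3356] op 0.004023455220539752
```

View pics/h1.png

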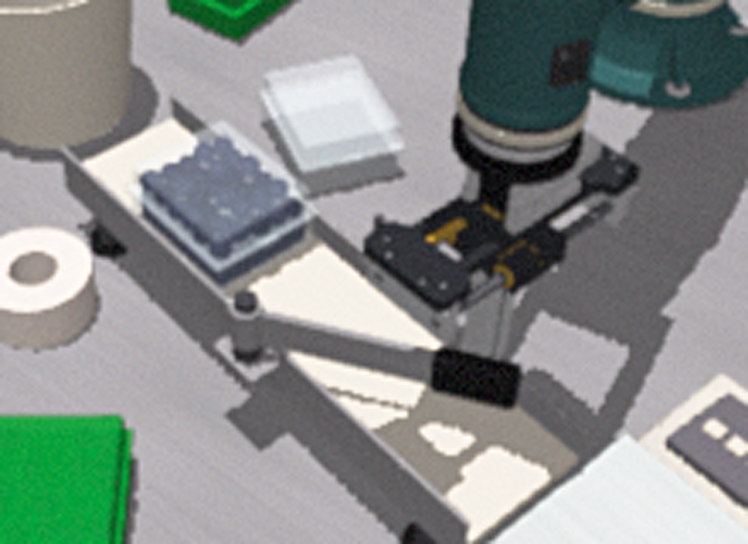

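Call:
carry_out(
  delta_rot=[
    [0, 0, 0],
    [0, 0, 0],
    [0, 0, 0],
    [0, 0, 0],
    [0, 0, 0],
    [0, 0, 0],
    [0, 0, 0],
    [0, 0, 0],
    [0, 0, 0],
    [0, 0, 0],
    [0, 0, 0],
    [0, 0, 0],
  ],
  travel=[
    [-10, 0, 12],
    [-18, 0, 25],
    [-26, 0, 40],
    [-31, 0, 56],
    [-35, 0, 71],
    [-37, 0, 82],
    [-38, 0, 92],
    [-38, 0, 92],
    [-38, 0, 75],
    [-38, -35, 65],
    [-38, -70, 65],
    [-38, -110, 65],
  ],
  hand=[-1, -1, -1, -1, -1, -1, -1, -1, -1, -1, -1, -1],
)

```text
time_s: 6.15
ee_pos: [0.5963, 0.1694, 0.1802]
orientation: [0.453, -0.456, 0.542, -0.541]
ft_force: [1.7, 0.1, 0.9]
opening: 0.005
```

```bash
python3 - <<'E'
from h import *
st()
for n in('scene','top'):
    s=robot.snapshot(n);g=s['color'].max(2)
    # dark-sleeve fit: compare sleeve-top mean brightness over theta
    best=[]
    for a in np.arange(1.3,1.76,.03):
        r=np.linspace(135,183,25);f=[]
        for z in(100,110,120):
            q=np.c_[70-r*np.cos(a),-140+r*np.sin(a),0*r+z]
            uv=proj(s,lane(p,q));f+=list(cv2.remap(g,uv[:,0].astype('f4'),uv[:,1].astype('f4'),1).ravel())
        best.append((round(a,2),np.mean(f)))
    print(n,[(float(a),round(float(b))) for a,b in best])
E
```

```text
t 6.15 lane [28.2472 21.0987] z 180.19397750621522 F [1.7338 0.119  0.8829] q [0.1852 0.2475 1.1726 0.0003 1.7265 0.359 ] op 0.004805353063571257
scene [(1.3, 187), (1.33, 183), (1.36, 182), (1.39, 182), (1.42, 184), (1.45, 186), (1.48, 187), (1.51, 156), (1.54, 111), (1.57, 61), (1.6, 22), (1.63, 21), (1.66, 20), (1.69, 42), (1.72, 73), (1.75, 97)]
top [(1.3, 84), (1.33, 86), (1.36, 88), (1.39, 85), (1.42, 71), (1.45, 65), (1.48, 67), (1.51, 65), (1.54, 56), (1.57, 31), (1.6, 20), (1.63, 26), (1.66, 50), (1.69, 92), (1.72, 110), (1.75, 114)]
```

Call:
carry_out(
  delta_rot=[
    [0, 0, 0],
    [0, 0, 0],
    [0, 0, 0],
    [0, 0, 0],
    [0, 0, 0],
    [0, 0, 0],
    [0, 0, 0],
    [0, 0, 0],
    [0, 0, 0],
    [0, 0, 0],
    [0, 0, 0],
    [0, 0, 0],
  ],
  travel=[
    [25, 0, -2],
    [60, 0, -5],
    [95, 0, -8],
    [130, 0, -11],
    [165, 0, -14],
    [200, 0, -17],
    [235, 0, -20],
    [270, 0, -23],
    [305, 0, -26],
    [340, 0, -28],
    [366, 0, -30],
    [366, 0, -30],
  ],
  hand=[0.06, 0.06, 0.06, 0.06, 0.06, 0.06, 0.06, 0.06, 0.06, 0.06, 0.06, 0.06],
)

```text
time_s: 7.25
ee_pos: [0.5042, -0.1897, 0.1806]
orientation: [-0.452, 0.454, -0.543, 0.543]
ft_force: [-0.1, -0.2, -0.0]
opening: 0.533
```

```bash
python3 -c "
from h import *
o,R=tool();print(Rn.from_matrix(R.T@Rgoal()).as_rotvec());st()"
```

```text
[ 0.0004 -0.006   0.0021]
t 7.25 lane [  -0.2478 -348.58  ] z 180.58637542734263 F [-0.0757 -0.1763 -0.0376] q [-0.4637  0.0607  1.3839 -0.0021  1.6969 -0.2837] op 0.53285872482528
```

Call:
carry_out(
  delta_rot=[
    [0, 0, 0],
    [0, 0, 0],
    [0, 0, 0],
    [0, 0, 0],
    [0, 0, 0],
    [0, 0, 0],
    [0, 0, 0],
    [0, 0, 0],
    [0, 0, 0],
  ],
  travel=[
    [0, 20, 0],
    [0, 45, 0],
    [0, 70, 0],
    [0, 90, 0],
    [0, 105, 0],
    [0, 118, 0],
    [0, 128, 0],
    [0, 134, 0],
    [0, 134, 0],
  ],
  hand=[0.06, 0.06, 0.06, 0.06, 0.06, 0.06, 0.06, 0.06, 0.06],
)

```text
time_s: 8.0
ee_pos: [0.5053, -0.1846, 0.0455]
orientation: [0.454, -0.455, 0.542, -0.541]
ft_force: [0.3, -0.3, 0.4]
opening: 0.531
```

```bash
python3 -c "
from h import *
st()
s=robot.snapshot('scene');cv2.imwrite('pics/i1.png',cv2.resize(s['color'][120:270,220:390],None,fx=4.4,fy=4,interpolation=cv2.INTER_CUBIC))"
```

```text
t 8.0 lane [   0.0335 -343.3393] z 45.47445430562887 F [ 0.2803 -0.2592  0.3933] q [-0.4558  0.1231  1.5877  0.0002  1.4333 -0.2822] op 0.5309661289490389
```

View pics/i1.png

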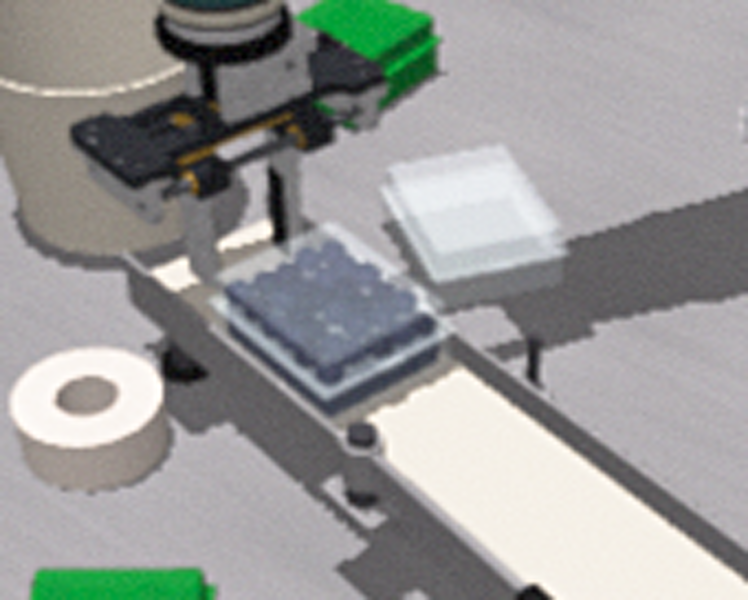

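Call:
carry_out(
  delta_rot=[
    [0, 0, 0],
    [0, 0, 0],
    [0, 0, 0],
    [0, 0, 0],
    [0, 0, 0],
    [0, 0, 0],
    [0, 0, 0],
    [0, 0, 0],
    [0, 0, 0],
    [0, 0, 0],
    [0, 0, 0],
    [0, 0, 0],
  ],
  travel=[
    [-4, 0, 0],
    [-8, 0, 0],
    [-12, 0, 0],
    [-16, 0, 0],
    [-20, 0, 0],
    [-24, 0, 0],
    [-29, 0, 0],
    [-35, 0, 0],
    [-42, 0, 0],
    [-50, 0, 0],
    [-58, 0, 0],
    [-66, 0, 0],
  ],
  hand=[0.06, 0.06, 0.06, 0.06, 0.06, 0.06, 0.06, 0.06, 0.06, 0.06, 0.06, 0.06],
)

```text
time_s: 9.05
ee_pos: [0.5179, -0.1197, 0.0469]
orientation: [0.455, -0.455, 0.542, -0.541]
ft_force: [-0.6, -2.6, 0.7]
opening: 0.532
```

```bash
python3 -c "
from h import *
st()"
```

```text
t 9.05 lane [   1.1182 -277.2649] z 46.85224070413503 F [-0.5881 -2.616   0.728 ] q [-0.3338  0.1061  1.6038 -0.0001  1.4319 -0.16  ] op 0.5322674521666891
```

Call:
carry_out(
  delta_rot=[
    [0, 0, 0],
    [0, 0, 0],
    [0, 0, 0],
    [0, 0, 0],
    [0, 0, 0],
    [0, 0, 0],
    [0, 0, 0],
    [0, 0, 0],
    [0, 0, 0],
    [0, 0, 0],
    [0, 0, 0],
    [0, 0, 0],
  ],
  travel=[
    [-9, 0, 0],
    [-18, 0, 0],
    [-27, 0, 0],
    [-36, 0, 0],
    [-45, 0, 0],
    [-54, 0, 0],
    [-63, 0, 0],
    [-72, 0, 0],
    [-81, 0, 0],
    [-90, 0, 0],
    [-99, 0, 0],
    [-108, 0, 0],
  ],
  hand=[0.06, 0.06, 0.06, 0.06, 0.06, 0.06, 0.06, 0.06, 0.06, 0.06, 0.06, 0.06],
)

```text
time_s: 10.05
ee_pos: [0.5366, -0.0134, 0.0469]
orientation: [-0.455, 0.455, -0.542, 0.542]
ft_force: [-0.9, -2.6, 2.0]
opening: 0.53
```

Call:
carry_out(
  delta_rot=[
    [0, 0, 0],
    [0, 0, 0],
    [0, 0, 0],
    [0, 0, 0],
    [0, 0, 0],
    [0, 0, 0],
    [0, 0, 0],
    [0, 0, 0],
    [0, 0, 0],
    [0, 0, 0],
    [0, 0, 0],
    [0, 0, 0],
  ],
  travel=[
    [-9, 0, 0],
    [-18, 0, 0],
    [-27, 0, 0],
    [-36, 0, 0],
    [-45, 0, 0],
    [-54, 0, 0],
    [-63, 0, 0],
    [-72, 0, 0],
    [-81, 0, 0],
    [-90, 0, 0],
    [-99, 0, 0],
    [-108, 0, 0],
  ],
  hand=[0.06, 0.06, 0.06, 0.06, 0.06, 0.06, 0.06, 0.06, 0.06, 0.06, 0.06, 0.06],
)

```text
time_s: 11.05
ee_pos: [0.5553, 0.093, 0.0468]
orientation: [0.455, -0.455, 0.542, -0.542]
ft_force: [-0.2, -2.4, 1.1]
opening: 0.528
```

```bash
python3 -c "
from h import *
o,R=tool();print(Rn.from_matrix(R.T@Rgoal()).as_rotvec());st()"
```

```text
[0.0001 0.0003 0.0001]
t 11.05 lane [  1.0827 -61.3048] z 46.809322753884075 F [-0.2344 -2.4449  1.1121] q [ 0.0653  0.174   1.5271 -0.0001  1.4407  0.2392] op 0.5284657247750956
```

Call:
carry_out(
  delta_rot=[
    [0, 0, 0],
    [0, 0, 0],
    [0, 0, 0],
    [0, 0, 0],
    [0, 0, 0],
    [0, 0, 0],
    [0, 0, 0],
    [0, 0, 0],
    [0, 0, 0],
    [0, 0, 0],
    [0, 0, 0],
    [0, 0, 0],
  ],
  travel=[
    [-8, 0, 0],
    [-16, 0, 0],
    [-24, 0, 0],
    [-32, 0, 0],
    [-40, 0, 0],
    [-48, 0, 0],
    [-56, 0, 0],
    [-64, 0, 0],
    [-72, 0, 0],
    [-80, 0, 0],
    [-88, 0, 0],
    [-96, 0, 0],
  ],
  hand=[0.06, 0.06, 0.06, 0.06, 0.06, 0.06, 0.06, 0.06, 0.06, 0.06, 0.06, 0.06],
)

```text
time_s: 12.05
ee_pos: [0.5716, 0.1876, 0.0463]
orientation: [0.454, -0.455, 0.542, -0.541]
ft_force: [-0.8, 0.0, -0.5]
opening: 0.528
```

```bash
python3 -c "
from h import *
st()"
```

```text
t 12.05 lane [ 0.7516 34.7386] z 46.336196545176456 F [-0.8483  0.0335 -0.4998] q [0.2227 0.2573 1.4282 0.0003 1.4569 0.3966] op 0.5281722211904556
```

Call:
carry_out(
  delta_rot=[
    [0, 0, 0],
    [0, 0, 0],
    [0, 0, 0],
    [0, 0, 0],
    [0, 0, 0],
    [0, 0, 0],
    [0, 0, 0],
    [0, 0, 0],
    [0, 0, 0],
    [0, 0, 0],
    [0, 0, 0],
    [0, 0, 0],
  ],
  travel=[
    [-8, 0, 0],
    [-16, 0, 0],
    [-24, 0, 0],
    [-32, 0, 0],
    [-39, 0, 0],
    [-46, 0, 0],
    [-52, 0, 0],
    [-57, 0, 0],
    [-61, 0, 0],
    [-64, 0, 0],
    [-66, 0, 0],
    [-66, 0, 0],
  ],
  hand=[0.06, 0.06, 0.06, 0.06, 0.06, 0.06, 0.06, 0.06, 0.06, 0.06, 0.06, 0.06],
)

```text
time_s: 13.05
ee_pos: [0.5834, 0.2521, 0.0469]
orientation: [0.455, -0.455, 0.542, -0.541]
ft_force: [0.5, -0.0, -0.9]
opening: 0.532
```

```bash
python3 -c "
from h import *
st()
ims=[]
for n,(x,y,w,h) in(('scene',(340,210,200,190)),('top',(110,100,150,142))):
    s=robot.snapshot(n);c=cv2.resize(s['color'][y:y+h,x:x+w],(400,380),interpolation=cv2.INTER_CUBIC);ims.append(c)
cv2.imwrite('pics/j1.png',np.hstack(ims))"
```

```text
t 13.05 lane [  1.1663 100.2932] z 46.93922418565528 F [ 0.4979 -0.0026 -0.8785] q [0.3185 0.3283 1.3371 0.0003 1.4758 0.4923] op 0.5323053965280388
```

View pics/j1.png

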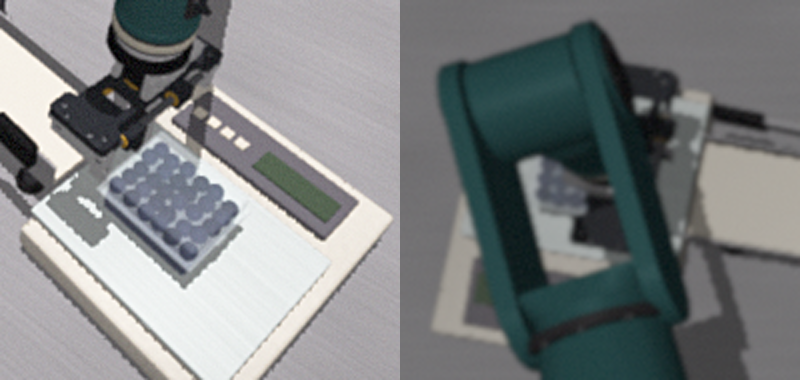

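Call:
carry_out(
  delta_rot=[
    [0, 0, 0],
    [0, 0, 0],
    [0, 0, 0],
    [0, 0, 0],
    [0, 0, 0],
    [0, 0, 0],
    [0, 0, 0],
    [0, 0, 0],
    [0, 0, 0],
    [0, 0, 0],
    [0, 0, 0],
    [0, 0, 0],
  ],
  travel=[
    [8, 0, 0],
    [20, 0, 0],
    [30, 0, 0],
    [30, -25, 0],
    [30, -60, 0],
    [30, -95, 0],
    [30, -110, 0],
    [40, -110, 25],
    [50, -110, 50],
    [65, -110, 80],
    [85, -110, 110],
    [85, -110, 110],
  ],
  hand=[0.06, 0.06, 0.06, 0.06, 0.06, 0.06, -1, -1, -1, -1, -1, -1],
)

```text
time_s: 14.15
ee_pos: [0.6801, 0.1419, 0.1551]
orientation: [-0.452, 0.453, -0.542, 0.544]
ft_force: [-1.7, -0.7, -0.8]
opening: 0.141
```

```bash
python3 - <<'E'
from h import *
st()
s=robot.snapshot('scene')
print('foot front-far corner',tolane(p,back(s,(432.5,346.5),.058)))
cv2.imwrite('pics/k1.png',s['color'])
a=np.array([1.62,1.5,1.4,1.3,1.2,1.1,1,.9,.8,.7,.6,.5,.4,.3,.2,.1,.05,0])
k=7+12.5*np.sin(a)+8*np.cos(a)
print(np.c_[a,70-162*np.cos(a)+np.sin(a)*k,-140+162*np.sin(a)+np.cos(a)*k].round(2))
E
```

```text
t 14.15 lane [115.5142   8.5304] z 155.1230738321274 F [-1.7395 -0.7035 -0.8377] q [ 0.1261  0.4206  0.9988 -0.0036  1.7224  0.3069] op 0.14066650495963584
foot front-far corner [ 32.2375 218.6837]
[[   1.62   97.04   20.86]
 [   1.5    78.52   23.01]
 [   1.4    62.84   23.16]
 [   1.3    47.08   21.76]
 [   1.2    31.38   18.8 ]
 [   1.1    15.92   14.25]
 [   1.      0.85    8.12]
 [   0.9   -13.65    0.43]
 [   0.8   -27.41   -8.78]
 [   0.7   -40.27  -19.44]
 [   0.6   -52.04  -31.48]
 [   0.5   -62.57  -44.77]
 [   0.4   -71.72  -59.2 ]
 [   0.3   -79.35  -74.61]
 [   0.2   -85.33  -90.84]
 [   0.1   -89.57 -107.7 ]
 [   0.05  -91.02 -116.31]
 [   0.    -92.   -125.  ]]
```

Call:
carry_out(
  delta_rot=[
    [0, 0, 0],
    [0, 0, 0],
    [0, 0, 0],
    [0, 0, 0],
    [0, 0, 0],
    [0, 0, 0],
    [0, 0, 0],
    [0, 0, 0],
    [0, 0, 0],
    [0, 0, 0],
  ],
  travel=[
    [0, 0, 0],
    [0, 0, 0],
    [0, 0, 0],
    [0, 0, 0],
    [0, 20, 0],
    [0, 40, 0],
    [0, 60, 0],
    [0, 78, 0],
    [0, 88, 0],
    [0, 88, 0],
  ],
  hand=[-1, -1, -1, -1, -1, -1, -1, -1, -1, -1],
)

```text
time_s: 15.03
ee_pos: [0.6745, 0.1493, 0.0656]
orientation: [0.453, -0.457, 0.542, -0.54]
ft_force: [-0.7, 0.8, 0.4]
opening: 0.007
```

```bash
python3 -c "
from h import *
st()"
```

```text
t 15.0333 lane [108.7183  14.82  ] z 65.61000634398644 F [-0.6733  0.7507  0.4031] q [ 0.1358  0.4436  1.1445 -0.0001  1.5593  0.3088] op 0.007183096570976466
```

Call:
carry_out(
  delta_rot=[
    [0, 0, 0],
    [0, 0, 0],
    [0, 0, 0],
    [0, 0, 0],
    [0, 0, 0],
    [0, 0, 0],
    [0, 0, 0],
    [0, 0, 0],
    [0, 0, 0],
    [0, 0, 0],
    [0, 0, 0],
    [0, 0, 0],
  ],
  travel=[
    [-6, 0, -13],
    [-8, 0, -31],
    [-8, 0, -47],
    [-7, 0, -63],
    [-4, 0, -79],
    [1, 0, -94],
    [7, 0, -109],
    [15, 0, -124],
    [24, 0, -137],
    [34, 0, -150],
    [46, 0, -162],
    [46, 0, -162],
  ],
  hand=[-1, -1, -1, -1, -1, -1, -1, -1, -1, -1, -1, -1],
)

```text
time_s: 16.03
ee_pos: [0.5087, 0.131, 0.0712]
orientation: [-0.455, 0.454, -0.541, 0.542]
ft_force: [0.9, 0.2, -0.5]
opening: 0.005
```

```bash
cat > th.py <<'E'
from h import *
st();print(Rn.from_matrix(tool()[1].T@Rgoal()).as_rotvec())
s=robot.snapshot('scene');g=s['color'].max(2);cv2.imwrite('pics/last.png',s['color'])
for a in np.arange(-.08,.9,.04):
    r=np.linspace(135,183,25);f=[]
    for z in(100,110,120):
        uv=proj(s,lane(p,np.c_[70-r*np.cos(a),-140+r*np.sin(a),0*r+z]));f+=list(cv2.remap(g,uv[:,0].astype('f4'),uv[:,1].astype('f4'),1).ravel())
    if np.mean(f)<110:print(round(a,2),round(np.mean(f)),end='; ')
E
python3 th.py
```

```text
t 16.0333 lane [-51.381  -31.9066] z 71.15273985636189 F [ 0.8941  0.2041 -0.4665] q [ 0.1446  0.0729  1.5895 -0.0006  1.4763  0.3189] op 0.005188551339394
[-0.0029  0.     -0.0003]
-0.08 80; -0.04 63; 0.0 60; 0.04 67; 0.08 75; 0.12 69; 0.16 64; 0.2 59; 0.24 59; 0.28 61; 0.32 62; 0.36 71; 0.4 82; 0.44 92; 0.48 102; 0.52 108; 0.56 108; 0.6 102; 0.64 99; 0.68 102; 0.72 106; 0.76 108;
```

Call:
carry_out(
  delta_rot=[
    [0, 0, 0],
    [0, 0, 0],
    [0, 0, 0],
    [0, 0, 0],
    [0, 0, 0],
    [0, 0, 0],
    [0, 0, 0],
    [0, 0, 0],
  ],
  travel=[
    [13, 0, -10],
    [28, 0, -20],
    [43, 0, -27],
    [59, 0, -33],
    [74, 0, -37],
    [83, 0, -39],
    [90, 0, -40],
    [90, 0, -40],
  ],
  hand=[-1, -1, -1, -1, -1, -1, -1, -1],
)

```text
time_s: 16.75
ee_pos: [0.4564, 0.0522, 0.0701]
orientation: [0.457, -0.452, 0.542, -0.541]
ft_force: [2.2, 6.6, 0.8]
opening: 0.01
```

Call:
carry_out(
  delta_rot=[
    [0, 0, 0],
    [0, 0, 0],
    [0, 0, 0],
    [0, 0, 0],
  ],
  travel=[
    [2, 0, 0],
    [4, 0, 0],
    [4, 0, 0],
    [4, 0, 0],
  ],
  hand=[-1, -1, -1, -1],
)

```text
time_s: 17.08
ee_pos: [0.4564, 0.0524, 0.0702]
orientation: [0.46, -0.451, 0.543, -0.539]
ft_force: [5.0, 14.1, 0.8]
opening: 0.005
```

```bash
python3 -c "
from h import *
st()"
```

```text
t 17.0833 lane [ -89.2675 -118.4032] z 70.18747614792021 F [ 4.9788 14.109   0.8254] q [-0.0199 -0.078   1.7421  0.0128  1.4722  0.1509] op 0.005006597676532512
```

Call:
carry_out(
  delta_rot=[
    [0, 0, 0],
    [0, 0, 0],
    [0, 0, 0],
    [0, 0, 0],
    [0, 0, 0],
    [0, 0, 0],
    [0, 0, 0],
    [0, 0, 0],
    [0, 0, 0],
    [0, 0, 0],
    [0, 0, 0],
    [0, 0, 0],
  ],
  travel=[
    [-4, 0, 0],
    [-14, 0, 0],
    [-30, 0, -5],
    [-40, 0, -10],
    [-40, -30, -10],
    [-40, -65, -10],
    [-40, -100, -20],
    [-40, -135, -40],
    [-40, -150, -65],
    [-40, -150, -90],
    [-40, -150, -100],
    [-40, -150, -100],
  ],
  hand=[-1, -1, -1, -1, -1, -1, -1, -1, -1, -1, -1, -1],
)

```text
time_s: 18.08
ee_pos: [0.361, 0.1032, 0.2194]
orientation: [-0.455, 0.455, -0.541, 0.542]
ft_force: [-0.4, -0.1, -0.2]
opening: 0.006
```

```bash
python3 th.py; python3 - <<'E'
from h import *
s=robot.snapshot('scene');t=robot.snapshot('top')
a=cv2.resize(s['color'][130:400,220:540],(470,397),interpolation=cv2.INTER_CUBIC)
b=cv2.resize(t['color'][100:240,110:400],(800,386))[:,:]
b=cv2.resize(t['color'][110:245,115:225+40],(330,297),interpolation=cv2.INTER_CUBIC);b=cv2.copyMakeBorder(b,0,100,0,0,0)
cv2.imwrite('pics/z.png',np.hstack([a,b]))
E
```

```text
t 18.0833 lane [-192.059   -84.9188] z 219.39744578602054 F [-0.3562 -0.1408 -0.1958] q [ 0.1275 -0.3141  1.641  -0.0003  1.8133  0.2998] op 0.006168798832326518
[-0.0015  0.0018 -0.0001]
-0.08 107; -0.04 57; 0.0 25; 0.04 23; 0.08 61;
```

View pics/z.png

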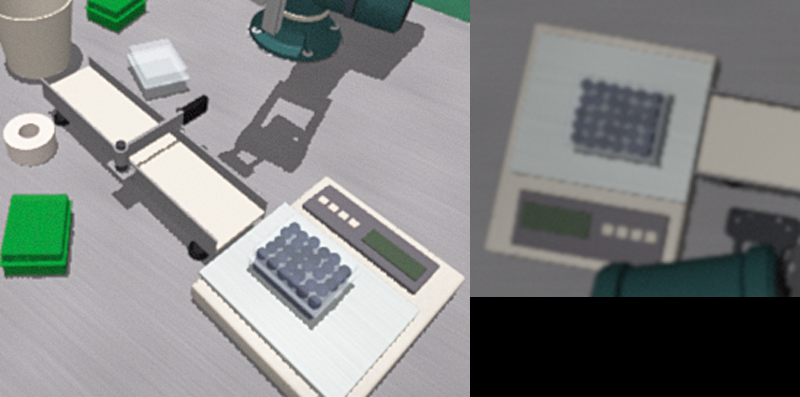

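```bash
python3 -c "
from station import robot
print(robot.hand_in())"
```

```text
the job is handed in; nothing more can be done
None
```

The job is done and handed in at about 18 s of the 69 s allowed. I pushed the stop arm open, pushed the punnet along the slide onto the scale pan, then pushed the stop arm shut. The hand is drawn back and up, clear of everything.

**Last checks**
- **Open arm:** both cameras put it at about 1.62 rad before I moved the punnet, so it was clear of the path.
- **Punnet:** it stands square and wholly on the pan in both views. I put its centre at about lane y = 165 mm. One coarse corner reading differed from the expected corner by 8 to 15 mm, well within the free margin on the pan.
- **Shut arm:** the hand met a firm stop, and the force rose from about 7 N to 15 N without further movement. The camera estimate afterwards was about 0.02 rad, which is within my measuring error of zero.
- **Bystanders:** the roll and empty punnet stand where they were in the last picture. So does what shows of the pail and green punnets. The final wrist force was about zero.

**Disagreement:** the visible fingertips ended about 33 mm above the reported TCP. A test push at the reported height went over the sleeve without touching it, so I lowered every later height by 30 to 33 mm. At the final stop the hand was also about 6 mm short of where I expected it along the slide.

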